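# Mount the toroidal transformer on the chassis bolt

## Robot

A 7-joint arm with a two-finger parallel gripper is mounted at the origin on the work surface. World frame = base frame: x ahead of the robot, y to its left, z up, the work surface at z = 0. Lengths are in m, angles in rad, forces in N, time in s.
With the tool pointing down it reaches from about 0.425 to 0.975 m from the base axis. Payload 16.7 kg.
Tool frame: the origin (TCP) lies on the centre line of the jaws, within the pads' length; the fingertips stand 19 mm ahead of it and the grasp point (between the pads) is the TCP; z points along the fingers, y is the line along which they close (so a half turn about z gives the same grasp; the last joint's range is limited). The gripper opens to 85 mm and grips with 20 to 120 N. Pads are 22 mm wide; open, the fingers measure 114 mm over their backs; the gripper's body (76 mm by 85 mm) begins 54 mm behind the grasp point. The pads swing forward as they close: fully open they stand 13 mm farther back than shut.
Start: joints at [-1.46, 0.426, 0.074, 1.606, -0.034, 1.111, -0.067], TCP at [0.174, 0.652, 0.25] pointing down, gripper open.
Joint ranges: [-2.85, 2.85], [-0.5, 2.14], [-1.23, 1.37], [0.21, 2.46], [-1.02, 4.16], [0.16, 2.05], [-2.73, 2.73]. Speed limits (rad/s): [1.89, 1.89, 2.39, 2.39, 3.01, 3.01, 3.01].

## Interface

Orientations are given as a 3x3 rotation matrix whose columns are the frame's x, y, z axes.
In Python, from workcell import bot gives the robot as it stands.
- The arm moves only by the shell command python3 -m handwheel 'ROWS' [FORCE]. ROWS is JSON, a list of rows, each an object with "fingers": the gripper command: -1 is shut, 1 is fully open, values between are in proportion; "slide": the shift along the tool's x, y, z in mm, a list of three; "delta_rot": the turn, a rotation vector about the tool's x, y, z in degrees, a list of three. A call has 1 to 5 rows; each row is the pose to reach, as a shift and turn from the pose commanded when the call began, along the tool's axes at that moment; what a row does not reach only later rows make up. A row lasts 1/10 s, in which the tool goes at most 50 mm and 8.59 degrees, less where a joint would pass 70% of its speed; a pose out of reach is approached as far as the arm can. A call with a gripper value outside its range is refused whole. The fingers move at their own pace and stop on an object; FORCE is the grip in N (left out, the last holds). Time passes only in rows, so rows that repeat a pose let the fingers close. It gives the time, the measured TCP pose, the force, the opening and the grip force at its end, in the units of the state.
- bot.get_state(): the state, without advancing time (a new reading comes with each control period).
- bot.snapshot(name): name is "side" or "top" or "wrist"; returns the picture (480x640x3 uint8, blue, green, red); there is no depth.
- bot.calibration(name): a dict with "intrinsics" (3x3 intrinsics, pixels), "k1" (the pictures are not rectified: a ray, as slopes to the right and down, at radius r is drawn at 1 + k1 r^2 times it, then the intrinsics apply), "cam_to_world" (4x4, takes a point from camera to world coordinates). Camera axes: x right, y up, looking along -z (the intrinsics and any distortion apply to the point x, -y, -z); pixel columns grow to the right and rows downward; lengths in m; the calibration is good to about 2 mm. A picture is of the moment at which its call begins: read the wrist's pose just before it. calibration takes no time and is no camera call; for the wrist camera it gives the pose at the moment of the call.
- bot.job_done(): hands the job in; it is judged then, once.
The state is a dict: "time_s": time; "joints": joint angles; "qvel": joint speeds; "joint_torque": joint torques, N m; "position": TCP position; "orientation": TCP orientation; "wrist_force": force on the tool from outside, world axes, zero at the start; "moment": the same for the moment, N m; "gripper_width": finger opening in m; "grip_force": force on a finger pad.
Only numpy, scipy, OpenCV 4.12 (cv2) and the standard library are available. Lean on these libraries where they do the work, as an engineer would, in place of code of your own. Each camera call takes 0.05 s, during which the arm holds its last target. There are 200 camera calls.

## Task

Mount the copper-wound ring core on the bolt of the aluminium chassis plate: thread onto the bolt, from the bottom up, the wide black pad, the ring core, the narrow black pad and last the steel clamp washer with its raised boss upward, each lying flat on the one below. Leave everything stacked, still and let go, and leave the pot, the jar, the screwdriver and the bin where they are.

Things in the scene. Friction and masses are not known exactly. Their poses are not given: they have to be found in the camera images.
- chassis: Fixed bare aluminium plate lying on the bench, 160 mm (its x) by 130 mm (its y), 8 mm thick; origin at the centre of its underside, z up. Along its +x edge (60 mm from its centre) stand two black capacitors (22 mm across, their tops 36 mm above the bench, at y = +45 and -45 mm) and a low green terminal block; the bolt stands 25 mm from the centre on the -x side. It is turned by up to about 15 degrees.
- bolt_foot (a point): The foot of the bolt: the point on the bolt's axis at the height of the plate's upper face (8 mm above the bench); z along the bolt, upward. The bolt is upright, fixed, bright steel, 8 mm thick and 58 mm tall above this point, the top 5 mm tapered.
- wide_pad: Loose flat black rubber-coloured rigid ring, 58 mm outside, 22 mm hole, 12 mm thick, 30 g; origin at the centre of its underside (on the hole's axis), z up.
- toroid: Loose ring core wound with copper wire, 56 to 57 mm outside, 26 mm hole, 20 mm tall, about 210 to 365 g; origin at the centre of its underside, z up (along the hole).
- narrow_pad: Loose flat black rubber-coloured rigid ring, 40 mm outside, 20 mm hole, 10 mm thick, 18 g; origin at the centre of its underside, z up.
- clamp_washer: Loose bright steel washer with a raised boss: rim 50 mm outside and 8 mm thick, a boss 34 mm across rising 3 mm more (11 mm in all), 20 mm hole right through, about 45 to 80 g; it lies boss upward; origin at the centre of its underside, z up.
- pot: Bystander: small open dark steel pot, 62 mm across the rim and 45 mm tall; loose; origin at the centre of its underside. Not to be moved.
- jar: Bystander: small amber jar with a black cap, 44 mm across and 50 mm tall; loose; origin at the centre of its underside. Not to be moved.
- screwdriver: Bystander: screwdriver with a black handle, 170 mm long, lying on the bench about along the x direction, handle toward the robot, some 25 mm high at most; loose; origin under its middle, x toward the tip. Not to be moved.
- bin: Bystander: fixed open red parts bin, 110 mm (x) by 120 mm (y), 50 mm tall; origin at the centre of its underside.
Mind the look-alikes: they are no part of the job. Several things have the shape of the clamp_washer; the one meant has the colours described above. What is shaped like the narrow_pad but blue is not meant.

How it is judged:
At the end, for the whole second after the job is handed in: On the bolt, from the bottom: wide pad, ring core, narrow pad, clamp washer (boss up), their undersides 0, 12, 32 and 42 mm above the plate's face, each within 4 mm; each centred within 13 mm of the bolt's axis, tilted under 0.15 rad, and still (under 0.02 m/s) (z of wide_pad in the frame of bolt_foot between -0.004 and 0.004 m and horizontal distance between each of wide_pad, toroid, narrow_pad, clamp_washer and bolt_foot below 0.013 m and angle between each of wide_pad, toroid, narrow_pad, clamp_washer's own z axis and vertical below 0.15 rad and linear speed of each of wide_pad, toroid, narrow_pad, clamp_washer below 0.02 m/s and z of toroid in the frame of bolt_foot between 0.008 and 0.016 m and z of narrow_pad in the frame of bolt_foot between 0.028 and 0.036 m and z of clamp_washer in the frame of bolt_foot between 0.038 and 0.046 m); the robot touches nothing.
It fails at once if the pot is moved more than 30 mm (distance of pot from where it was at the start of the episode above 0.03 m).
It fails at once if the jar is moved more than 30 mm (distance of jar from where it was at the start of the episode above 0.03 m).
It fails at once if the screwdriver is moved more than 30 mm (distance of screwdriver from where it was at the start of the episode above 0.03 m).
It also fails if it takes over 99 s, if anything falls off the work surface, if the arm or the gripper's body presses on something with over 40 N, if the wrist force passes 120 N, or if a joint passes its speed limit or range.

## Working session

There is one attempt and no reset: what is moved stays moved. The work goes in short steps, Python scripts to look and compute and a shell command to move; the robot and the scene stay as the last step left them, time stands still between calls to the robot, and variables do not carry over. Pictures are saved under pics/ and viewed, at most 14 in all, crops included, and the job is handed in when it is done.

```bash
ls; mkdir -p pics; python3 - <<'E'
from workcell import bot
import cv2,numpy as np
s=bot.get_state();print(s)
for n in("top","side"):
    cv2.imwrite(f"pics/{n}0.png",bot.snapshot(n)); c=bot.calibration(n);print(n,c)
E
```

```text
pics
{'time_s': 0.0, 'joints': array([-1.4595179 ,  0.42675615,  0.07385271,  1.60658309, -0.0340986 ,
        1.11080353, -0.06709362]), 'qvel': array([-2.14787625e-03,  1.23922858e-03,  6.66885904e-04, -2.81986540e-03,
       -8.69166797e-05, -1.13417400e-03, -8.15945435e-04]), 'joint_torque': array([ 1.88091667e-04, -9.49826217e+01,  3.76161084e+00, -4.63527775e+01,
        1.94255495e-02,  9.72636917e-03, -4.03566128e-05]), 'position': array([0.17396775, 0.6518109 , 0.24960509]), 'orientation': array([[-9.66182979e-01,  2.57857317e-01, -2.36090101e-04],
       [ 2.57857406e-01,  9.66182151e-01, -1.26882608e-03],
       [-9.90700458e-05, -1.28679574e-03, -9.99999167e-01]]), 'wrist_force': array([-0.06718061,  0.69626943, -0.34096912]), 'moment': array([-0.03487916,  0.01340739, -0.00423909]), 'grip_force': 0.0, 'gripper_width': 0.08548988560848998}
top {'intrinsics': array([[497.43375495,   0.        , 318.89375323],
       [  0.        , 497.43375495, 240.47964022],
       [  0.        ,   0.        ,   1.        ]]), 'k1': -0.10933505400645777, 'cam_to_world': array([[ 3.76287487e-03,  9.95084705e-01, -9.89559020e-02,
         3.82963847e-01],
       [-9.99992436e-01,  3.64696722e-03, -1.35216902e-03,
        -2.55973797e-02],
       [-9.84633779e-04,  9.89602415e-02,  9.95090901e-01,
         1.06288870e+00],
       [ 0.00000000e+00,  0.00000000e+00,  0.00000000e+00,
         1.00000000e+00]])}
side {'intrinsics': array([[482.29709477,   0.        , 322.95786403],
       [  0.        , 482.29709477, 235.66832617],
       [  0.        ,   0.        ,   1.        ]]), 'k1': -0.07563857870201217, 'cam_to_world': array([[ 0.94798537,  0.15418683, -0.27847828,  0.22186357],
       [-0.31813514,  0.4882476 , -0.81265264, -0.77408892],
       [ 0.01066601,  0.85897654,  0.51190384,  0.51546835],
       [ 0.        ,  0.        ,  0.        ,  1.        ]])}
```

View pics/top0.png

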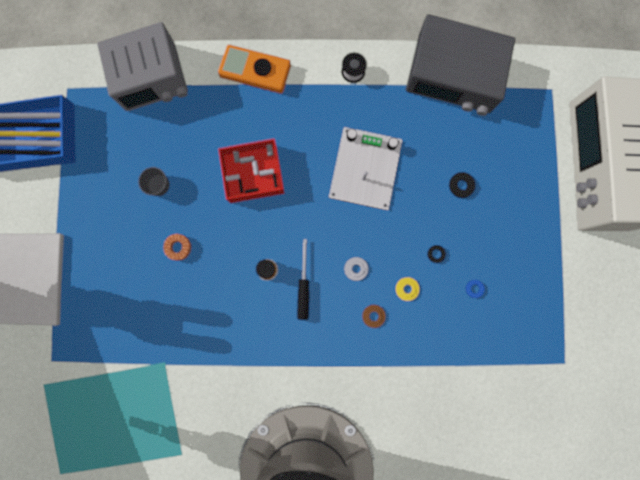

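View pics/side0.png

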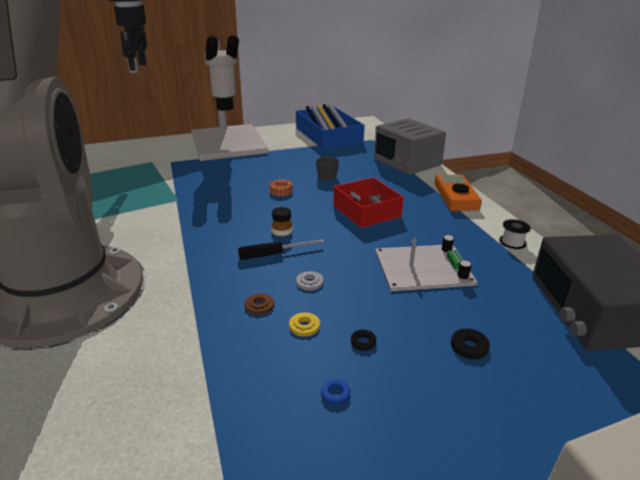

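Top view: wide pad (462,185), toroid (176,247), narrow pad (437,254), steel washer (356,268), bolt near (365,177), and red bin, pot (153,181), jar (267,269) and screwdriver (304,280). Side view: wide pad (470,343), toroid (281,188), narrow pad (363,340), steel washer (310,281), bolt from (412,268) to tip (414,239).

```bash
cat > h.py <<'E'
import numpy as np, cv2
from workcell import bot
def ray(c,uv):
    K=c["intrinsics"];p=cv2.undistortPoints(np.array([[uv]],float),K,np.array([c["k1"],0,0,0.]))[0,0]
    T=c["cam_to_world"];d=T[:3,:3]@np.array([p[0],-p[1],-1]);return T[:3,3],d/np.linalg.norm(d)
def plane(c,uv,z):
    o,d=ray(c,uv);return o+d*(z-o[2])/d[2]
def tri(rs):
    A=sum(np.eye(3)-np.outer(d,d) for o,d in rs);b=sum((np.eye(3)-np.outer(d,d))@o for o,d in rs)
    X=np.linalg.solve(A,b);return X,[np.linalg.norm((np.eye(3)-np.outer(d,d))@(X-o)) for o,d in rs]
def proj(c,X):
    T=c["cam_to_world"];q=T[:3,:3].T@(np.asarray(X,float)-T[:3,3]);a=q[0]/-q[2];b=-q[1]/-q[2];f=1+c["k1"]*(a*a+b*b)
    K=c["intrinsics"];return np.array([K[0,0]*a*f+K[0,2],K[1,1]*b*f+K[1,2]])
def blob(im,uv,r):
    "centroid/bbox of the non-mat blob about uv (holes filled)"
    u,v=map(int,uv);w=im[v-r:v+r,u-r:u+r].astype(float)
    hsv=cv2.cvtColor(im[v-r:v+r,u-r:u+r],cv2.COLOR_BGR2HSV)
    mat=((abs(hsv[...,0].astype(int)-106)<12)&(hsv[...,1]>140)&(hsv[...,2]>50)).astype(np.uint8)
    cs,_=cv2.findContours(1-mat,cv2.RETR_EXTERNAL,cv2.CHAIN_APPROX_NONE)
    k=max(cs,key=cv2.contourArea);m=cv2.moments(cv2.convexHull(k))
    return np.array([m["m10"]/m["m00"]+u-r,m["m01"]/m["m00"]+v-r]),cv2.boundingRect(k)[2:]
E
python3 - <<'E'
from h import *
t,s=cv2.imread("pics/top0.png"),cv2.imread("pics/side0.png");ct,cs=bot.calibration("top"),bot.calibration("side")
for n,a,b,ra,rb in[("wide",(462,185),(470,343),20,27),("toroid",(176,247),(281,188),20,18),("narrow",(437,254),(363,340),14,20),("washer",(356,268),(310,281),19,20),("pot",(153,181),(327,169),22,18),("jar",(267,269),(282,221),17,20)]:
    p,sa=blob(t,a,ra);q,sb=blob(s,b,rb);X,e=tri([ray(ct,p),ray(cs,q)]);print(n,p.round(1),sa,q.round(1),sb,X.round(4),np.round(e,4), plane(ct,p,.008).round(4))
for uv in[(345,128),(404,138),(389,209),(330,195)]:print(plane(ct,uv,.008).round(4))
A=cv2.resize(t[115:220,320:415],None,fx=4,fy=4,interpolation=3);B=cv2.resize(s[230:300,370:480],None,fx=3.6,fy=3.6,interpolation=3)
o=np.zeros((420,776+4,3),np.uint8);o[:,:380]=A;o[:252,384:384+B.shape[1]]=B;cv2.imwrite("pics/c1.png",o)
E
```

```text
wide [462.  184.6] (27, 26) [469.7 343.7] (38, 30) [ 0.6112 -0.3357  0.0053] [0.0009 0.0009] [ 0.6114 -0.3354  0.008 ]
toroid [176.6 246.7] (30, 28) [280.5 187.2] (26, 19) [0.4723 0.2811 0.0098] [0.0008 0.0008] [0.4733 0.2815 0.008 ]
narrow [436.2 253.7] (19, 18) [363.  339.8] (25, 22) [ 0.46   -0.2758  0.0046] [0.0007 0.0007] [ 0.4604 -0.2752  0.008 ]
washer [355.9 268.5] (27, 26) [309.3 280.2] (30, 21) [ 0.4279 -0.1029  0.0041] [0.0008 0.0008] [ 0.4285 -0.1028  0.008 ]
pot [153.  181.4] (33, 30) [326.9 167.5] (25, 25) [0.6118 0.3345 0.0235] [0.0014 0.0014] [0.6166 0.3395 0.008 ]
jar [267.2 269.4] (23, 24) [281.4 222.1] (24, 31) [0.4245 0.0838 0.0244] [0.0006 0.0006] [0.4257 0.0854 0.008 ]
[ 0.736  -0.0805  0.008 ]
[ 0.7144 -0.21    0.008 ]
[ 0.5564 -0.1746  0.008 ]
[ 0.5863 -0.0477  0.008 ]
```

View pics/c1.png

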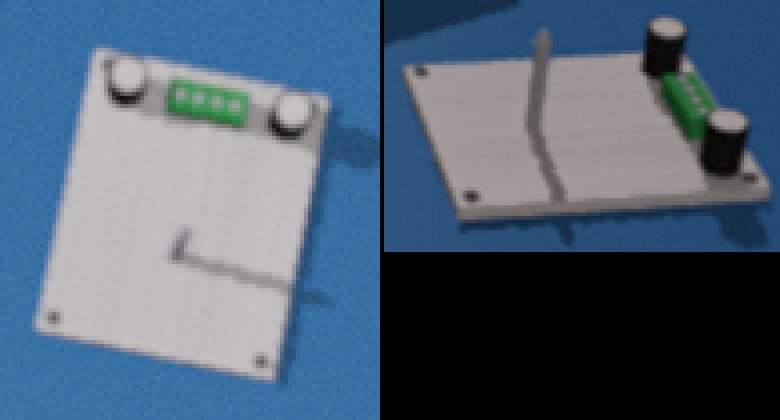

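Crop: bolt foot at top px ≈(365,179), tip ≈(366.5,172.5); in side px foot ≈(412,265), tip ≈(414,238). Plate corners read at (343.7,127), (402.5,139), (389,210), (329,197.5). Part heights triangulate as expected (mid-heights).

```bash
python3 - <<'E'
from h import *
ct,cs=bot.calibration("top"),bot.calibration("side")
for n,a,b in[("foot",(365,179.2),(411.8,265)),("tip",(366.4,172.5),(414,238.5))]:
    X,e=tri([ray(ct,a),ray(cs,b)]);print(n,X.round(4),np.round(e,4))
print("foot plane",plane(ct,(365,179.2),.008),"tip plane",plane(ct,(366.4,172.8),.066),plane(cs,(414,238.5),.066))
P=np.array([plane(ct,u,.008) for u in[(343.7,127),(402.5,139.2),(389.2,210),(329,197.5)]]);c=P.mean(0)
ux=(P[0]+P[1]-P[2]-P[3])[:2];print(np.linalg.norm(ux)/2,np.linalg.norm(P[0]-P[1]),np.degrees(np.arctan2(ux[1],ux[0])));ux/=np.linalg.norm(ux);print("foot pred",c[:2]-.025*ux)
s=bot.get_state();R=s["orientation"];c=bot.calibration("wrist");T=c["cam_to_world"];print("wrist cam in tool",(R.T@(T[:3,3]-s["position"])).round(4),"\n",(R.T@T[:3,:3]).round(3),c["intrinsics"][0],c["k1"])
t=np.array([.4723,.2811,.13]);print("move to toroid in tool mm",(R.T@(t-s["position"])*1000).round())
E
```

```text
foot [ 0.621  -0.1232  0.01  ] [0.0001 0.0001]
tip [ 0.6213 -0.1206  0.0665] [0.0009 0.0009]
foot plane [ 0.62143723 -0.12339341  0.008     ] tip plane [ 0.62172443 -0.12099604  0.066     ] [ 0.6207627  -0.11983251  0.066     ]
0.1605798449078862 0.1316692404475746 -11.430651731542625
foot pred [ 0.62175753 -0.12125618]
wrist cam in tool [ 0.0666 -0.0003 -0.1248] 
 [[ 0.     0.964  0.266]
 [ 1.    -0.001  0.001]
 [ 0.001  0.266 -0.964]] [426.39775253   0.         327.23056706] -0.05592847550281569
move to toroid in tool mm [-384. -281.  120.]
```

```bash
cat > rel.py <<'E'
import sys;from h import *
s=bot.get_state();R=s["orientation"];t=np.array(list(map(float,sys.argv[1:4])))
print("t",s["time_s"],"slide",(R.T@(t-s["position"])*1000).round(1),"F",s["wrist_force"].round(1),"w",round(s["gripper_width"],4),"q",s["joints"].round(2),"tiltz",R[:2,2].round(3))
E
M="python3 -m handwheel"
R='[{"fingers":1,"slide":[-180,-125,0],"delta_rot":[0,0,0]},{"fingers":1,"slide":[-180,-125,0],"delta_rot":[0,0,0]},{"fingers":1,"slide":[-180,-125,0],"delta_rot":[0,0,0]},{"fingers":1,"slide":[-180,-125,0],"delta_rot":[0,0,0]},{"fingers":1,"slide":[-180,-125,0],"delta_rot":[0,0,0]}]'
python3 -m handwheel '[{"fingers":1,"slide":[-180,-125,0],"delta_rot":[0,0,0]},{"fingers":1,"slide":[-180,-125,0],"delta_rot":[0,0,0]},{"fingers":1,"slide":[-180,-125,0],"delta_rot":[0,0,0]},{"fingers":1,"slide":[-180,-125,0],"delta_rot":[0,0,0]},{"fingers":1,"slide":[-180,-125,0],"delta_rot":[0,0,0]}]' 40
python3 rel.py 0.6112 -0.3357 0.2
```

```text
time_s: 0.6
position: [0.3193, 0.4807, 0.2504]
orientation: [[-0.965, 0.263, 0.001], [0.263, 0.965, -0.001], [-0.001, -0.001, -1.0]]
wrist_force: [-0.5, 0.8, -0.2]
gripper_width: 0.0854
grip_force: 0.0
t 0.6 slide [-496.2 -711.    51.5] F [-0.5  0.8 -0.2] w 0.0854 q [-1.21  0.27  0.14  1.84 -0.04  1.04  0.25] tiltz [ 0.001 -0.001]
```

```bash

python3 -m handwheel '[{"fingers":1,"slide":[-180,-150,0]},{"fingers":1,"slide":[-180,-150,0]},{"fingers":1,"slide":[-180,-150,0]},{"fingers":1,"slide":[-180,-150,0]},{"fingers":1,"slide":[-180,-150,0]}]' | head -2
python3 -m handwheel '[{"fingers":1,"slide":[-120,-220,0]},{"fingers":1,"slide":[-120,-220,0]},{"fingers":1,"slide":[-120,-220,0]},{"fingers":1,"slide":[-120,-220,0]},{"fingers":1,"slide":[-120,-220,0]}]' | head -2
python3 rel.py 0.6112 -0.3357 0.15
```

```text
t 0.6 slide [-496.1 -710.9  101.5] F [-0.5  0.8 -0.2] w 0.0854 q [-1.21  0.27  0.14  1.84 -0.04  1.04  0.25] tiltz [ 0.001 -0.001]$[0]: bad value
$[0]: bad value
```

Every key must be present.

```bash

python3 -m handwheel '[{"fingers":1,"slide":[-180,-150,0],"delta_rot":[0,0,0]},{"fingers":1,"slide":[-180,-150,0],"delta_rot":[0,0,0]},{"fingers":1,"slide":[-180,-150,0],"delta_rot":[0,0,0]},{"fingers":1,"slide":[-180,-150,0],"delta_rot":[0,0,0]},{"fingers":1,"slide":[-180,-150,0],"delta_rot":[0,0,0]}]' | head -2
python3 -m handwheel '[{"fingers":1,"slide":[-120,-220,0],"delta_rot":[0,0,0]},{"fingers":1,"slide":[-120,-220,0],"delta_rot":[0,0,0]},{"fingers":1,"slide":[-120,-220,0],"delta_rot":[0,0,0]},{"fingers":1,"slide":[-120,-220,0],"delta_rot":[0,0,0]},{"fingers":1,"slide":[-120,-220,0],"delta_rot":[0,0,0]}]' | head -2
python3 rel.py 0.6112 -0.3357 0.15
```

```text
time_s: 1.1
position: [0.4525, 0.2903, 0.2503]
time_s: 1.6
position: [0.5099, 0.0487, 0.2504]
t 1.6 slide [-196.9 -345.3  100.3] F [ 0.7 -0.2 -0.3] w 0.0852 q [-0.61  0.16  0.43  1.99 -0.08  1.01  1.18] tiltz [0. 0.]
```

```bash

python3 -m handwheel '[{"fingers":1,"slide":[-100,-200,0],"delta_rot":[0,0,0]},{"fingers":1,"slide":[-100,-200,0],"delta_rot":[0,0,0]},{"fingers":1,"slide":[-100,-200,0],"delta_rot":[0,0,0]},{"fingers":1,"slide":[-100,-200,0],"delta_rot":[0,0,0]},{"fingers":1,"slide":[-100,-200,0],"delta_rot":[0,0,0]}]' | head -2
python3 -m handwheel '[{"fingers":1,"slide":[-97,-145,50],"delta_rot":[0,0,0]},{"fingers":1,"slide":[-97,-145,100],"delta_rot":[0,0,0]},{"fingers":1,"slide":[-97,-145,100],"delta_rot":[0,0,0]},{"fingers":1,"slide":[-97,-145,100],"delta_rot":[0,0,0]},{"fingers":1,"slide":[-97,-145,100],"delta_rot":[0,0,0]}]' | head -2
python3 rel.py 0.6112 -0.3357 0.024
python3 - <<'E'
from h import *
c=bot.calibration("wrist");im=bot.snapshot("wrist");cv2.imwrite("pics/w1.png",im);print(proj(c,[.6112,-.3357,.012]))
E
```

```text
time_s: 2.1
position: [0.5548, -0.173, 0.2503]
time_s: 2.6
position: [0.6092, -0.338, 0.1455]
t 2.6 slide [ -2.1   3.  121.4] F [-1.   0.8 -0.1] w 0.0856 q [ 0.06  0.61  0.51  1.66 -0.35  0.97  2.  ] tiltz [-0.006 -0.001]
[332.99859427 239.51250461]
```

View pics/w1.png

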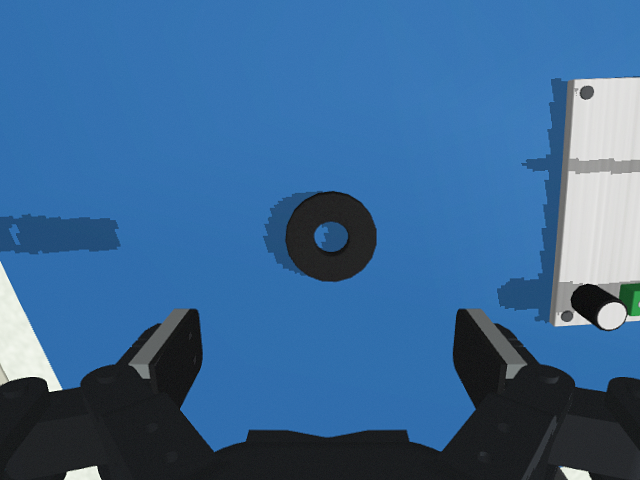

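Wide pad's top face is centred at px (331,236.5), as predicted within 2 mm, clear of neighbours. Descend and grip.

```bash

python3 -m handwheel '[{"fingers":1,"slide":[-1,3,45],"delta_rot":[0,0,0]},{"fingers":1,"slide":[-1,3,90],"delta_rot":[0,0,0]},{"fingers":1,"slide":[-1,3,110],"delta_rot":[0,0,0]},{"fingers":1,"slide":[-1,3,120],"delta_rot":[0,0,0]},{"fingers":1,"slide":[-1,3,120],"delta_rot":[0,0,0]}]' 40
python3 -m handwheel '[{"fingers":0.2,"slide":[0,0,0],"delta_rot":[0,0,0]},{"fingers":0.2,"slide":[0,0,0],"delta_rot":[0,0,0]},{"fingers":0,"slide":[0,0,0],"delta_rot":[0,0,0]},{"fingers":0,"slide":[0,0,0],"delta_rot":[0,0,0]},{"fingers":0,"slide":[0,0,0],"delta_rot":[0,0,0]}]' 40
python3 rel.py 0.6213 -0.1215 0.15
python3 - <<'E'
from h import *
c=bot.calibration("wrist");im=bot.snapshot("wrist");cv2.imwrite("pics/w2.png",im)
E
```

```text
time_s: 3.15
position: [0.613, -0.33, 0.03]
orientation: [[-0.966, 0.257, -0.001], [0.257, 0.966, 0.001], [0.001, 0.0, -1.0]]
wrist_force: [-0.8, 0.1, 0.5]
gripper_width: 0.0855
grip_force: 0.0
time_s: 3.65
position: [0.6133, -0.3309, 0.0308]
orientation: [[-0.966, 0.258, 0.001], [0.258, 0.966, -0.0], [-0.001, -0.0, -1.0]]
wrist_force: [-0.2, 0.3, -0.3]
gripper_width: 0.0428
grip_force: 0.0
t 3.65 slide [  46.2  204.4 -119.3] F [-0.2  0.3 -0.3] w 0.0428 q [ 0.1   0.74  0.44  1.71 -0.42  0.78  2.05] tiltz [ 0.001 -0.   ]
```

View pics/w2.png

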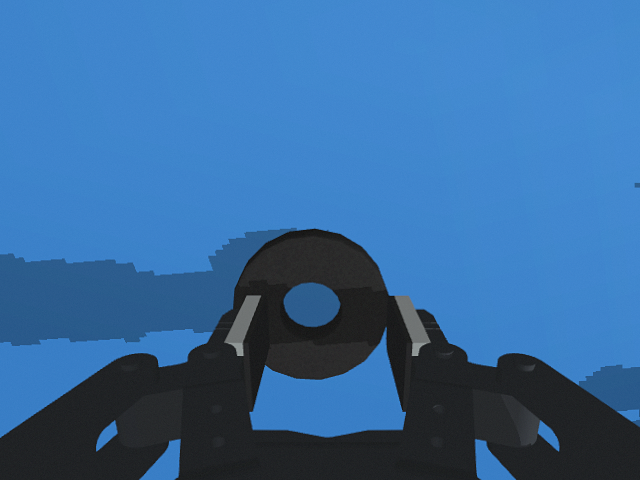

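The jaws closed to 43 mm above the pad (TCP at z 0.031, pad centre ~5 mm off in tool -y at px (313,305) between the fingers at 253/402); the pad was not touched. Reopen, correct, go lower.

```bash

python3 -m handwheel '[{"fingers":0.8,"slide":[0,0,0],"delta_rot":[0,0,0]},{"fingers":0.8,"slide":[0,-5,0],"delta_rot":[0,0,0]},{"fingers":0.8,"slide":[1,-5,0],"delta_rot":[0,0,0]},{"fingers":0.8,"slide":[1,-5,6],"delta_rot":[0,0,0]},{"fingers":0.8,"slide":[1,-5,9],"delta_rot":[0,0,0]}]' 40
python3 -m handwheel '[{"fingers":0.8,"slide":[0,0,0],"delta_rot":[0,0,0]},{"fingers":0.2,"slide":[0,0,0],"delta_rot":[0,0,0]},{"fingers":0,"slide":[0,0,0],"delta_rot":[0,0,0]},{"fingers":0,"slide":[0,0,0],"delta_rot":[0,0,0]},{"fingers":0,"slide":[0,0,0],"delta_rot":[0,0,0]}]' 40
```

```text
time_s: 4.2
position: [0.6106, -0.3353, 0.0206]
orientation: [[-0.966, 0.258, -0.001], [0.258, 0.966, 0.0], [0.001, 0.0, -1.0]]
wrist_force: [0.3, 0.9, -0.6]
gripper_width: 0.0769
grip_force: 0.0
time_s: 4.7
position: [0.611, -0.3355, 0.0219]
orientation: [[-0.966, 0.258, 0.0], [0.258, 0.966, -0.0], [-0.0, 0.0, -1.0]]
wrist_force: [-2.5, 2.4, 6.4]
gripper_width: 0.0554
grip_force: 41.1
```

```bash

python3 -m handwheel '[{"fingers":-0.2,"slide":[0,0,-40],"delta_rot":[0,0,0]},{"fingers":-0.2,"slide":[0,0,-80],"delta_rot":[0,0,0]},{"fingers":-0.2,"slide":[0,0,-100],"delta_rot":[0,0,0]},{"fingers":-0.2,"slide":[0,0,-100],"delta_rot":[0,0,0]},{"fingers":-0.2,"slide":[0,0,-100],"delta_rot":[0,0,0]}]'
python3 rel.py 0.6213 -0.1215 0.12
python3 - <<'E'
from h import *
c=bot.calibration("wrist");im=bot.snapshot("wrist");cv2.imwrite("pics/w3.png",im)
E
```

```text
time_s: 5.2
position: [0.611, -0.3352, 0.1215]
orientation: [[-0.966, 0.258, 0.001], [0.258, 0.966, -0.0], [-0.001, 0.0, -1.0]]
wrist_force: [1.0, 0.4, -1.2]
gripper_width: 0.0553
grip_force: 42.7
t 5.2 slide [ 45.1 209.1   1.5] F [ 1.   0.4 -1.2] w 0.0553 q [ 0.07  0.64  0.5   1.68 -0.37  0.92  2.02] tiltz [ 0.001 -0.   ]
```

View pics/w3.png

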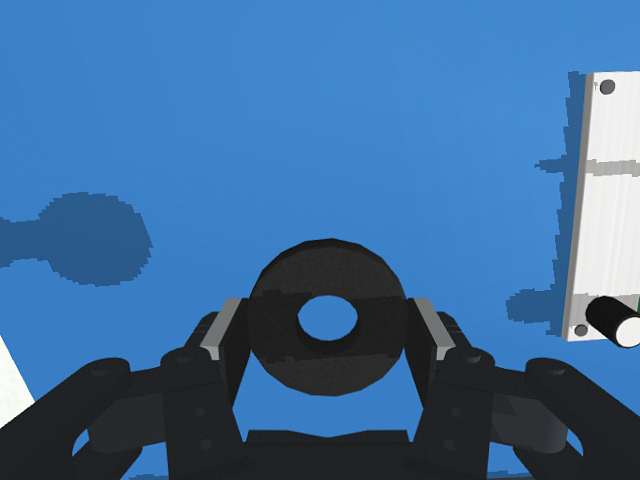

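Ring is held flat between the jaws, top-face centre at px (328,317).

```bash
python3 - <<'E'
from h import *
c=bot.calibration("wrist");s=bot.get_state();p=plane(c,(328,317),s["position"][2]-.0099);print(s["position"],p, s["orientation"].T@(p-s["position"]))
E
```

```text
[ 0.61059842 -0.33500055  0.12066125] [ 0.60753847 -0.33431264  0.11076125] [ 0.00312654 -0.00012631  0.00990229]
```

```bash

python3 -m handwheel '[{"fingers":-0.2,"slide":[10,45,0],"delta_rot":[0,0,0]},{"fingers":-0.2,"slide":[20,90,0],"delta_rot":[0,0,0]},{"fingers":-0.2,"slide":[30,135,0],"delta_rot":[0,0,0]},{"fingers":-0.2,"slide":[38,180,0],"delta_rot":[0,0,0]},{"fingers":-0.2,"slide":[42,209,0],"delta_rot":[0,0,0]}]'|head -2
python3 -m handwheel '[{"fingers":-0.2,"slide":[0,0,0],"delta_rot":[0,0,0]},{"fingers":-0.2,"slide":[0,0,0],"delta_rot":[0,0,0]},{"fingers":-0.2,"slide":[0,0,0],"delta_rot":[0,0,0]}]'|head -2
python3 rel.py 0.6213 -0.1215 0.03
python3 - <<'E'
from h import *
c=bot.calibration("wrist");im=bot.snapshot("wrist");cv2.imwrite("pics/w4.png",im);print(proj(c,[.6213,-.1215,.066]))
E
```

```text
time_s: 5.75
position: [0.6236, -0.1185, 0.1198]
time_s: 6.05
position: [0.6236, -0.1239, 0.1207]
t 6.05 slide [ 2.8  1.8 90.7] F [-0.2 -0.4 -0.7] w 0.0551 q [-0.28  0.55  0.51  1.83 -0.34  0.85  1.7 ] tiltz [-0.001 -0.001]
[332.22079316 274.23878292]
```

View pics/w4.png

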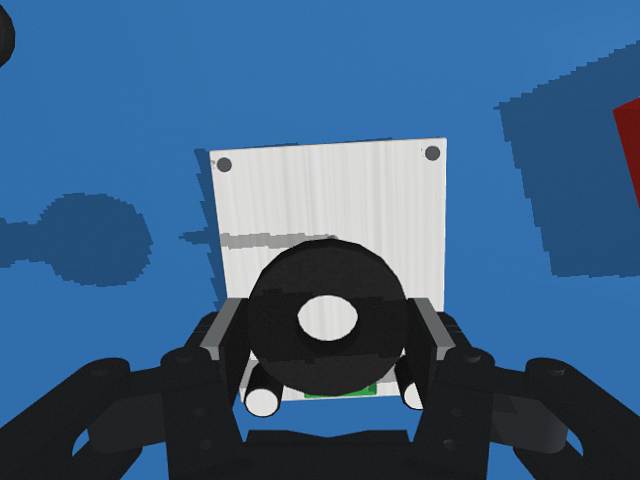

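The bolt's foot/shadow shows at about (335,238) behind the held ring, as predicted. Descend, with +2 mm in y.

```bash

python3 -m handwheel '[{"fingers":-0.2,"slide":[0,2,10],"delta_rot":[0,0,0]},{"fingers":-0.2,"slide":[0,2,20],"delta_rot":[0,0,0]},{"fingers":-0.2,"slide":[0,2,30],"delta_rot":[0,0,0]},{"fingers":-0.2,"slide":[0,2,40],"delta_rot":[0,0,0]},{"fingers":-0.2,"slide":[0,2,40],"delta_rot":[0,0,0]}]'
python3 rel.py 0.6213 -0.1215 0.03
python3 - <<'E'
from h import *
c=bot.calibration("wrist");im=bot.snapshot("wrist");cv2.imwrite("pics/w5.png",im[200:420,180:480])
E
```

```text
time_s: 6.6
position: [0.6238, -0.1207, 0.0794]
orientation: [[-0.966, 0.258, -0.003], [0.258, 0.966, 0.0], [0.002, -0.001, -1.0]]
wrist_force: [1.0, -0.1, -0.8]
gripper_width: 0.055
grip_force: 42.7
t 6.6 slide [ 2.1 -1.4 49.4] F [ 1.  -0.1 -0.8] w 0.055 q [-0.26  0.6   0.48  1.85 -0.38  0.78  1.72] tiltz [-0.003  0.   ]
```

View pics/w5.png

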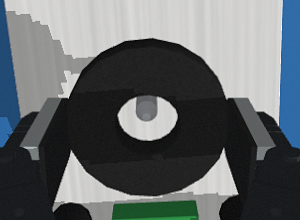

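The bolt is inside the hole, a bit above its centre. Lower to the plate.

```bash

python3 -m handwheel '[{"fingers":-0.2,"slide":[0,0,15],"delta_rot":[0,0,0]},{"fingers":-0.2,"slide":[0,0,30],"delta_rot":[0,0,0]},{"fingers":-0.2,"slide":[0,0,40],"delta_rot":[0,0,0]},{"fingers":-0.2,"slide":[0,0,47],"delta_rot":[0,0,0]},{"fingers":-0.2,"slide":[0,0,49],"delta_rot":[0,0,0]}]'
python3 -m handwheel '[{"fingers":-0.2,"slide":[0,0,0],"delta_rot":[0,0,0]},{"fingers":0.6,"slide":[0,0,0],"delta_rot":[0,0,0]},{"fingers":0.6,"slide":[0,0,0],"delta_rot":[0,0,0]},{"fingers":0.6,"slide":[0,0,-20],"delta_rot":[0,0,0]},{"fingers":1,"slide":[0,0,-70],"delta_rot":[0,0,0]}]'
python3 -m handwheel '[{"fingers":1,"slide":[0,0,-50],"delta_rot":[0,0,0]},{"fingers":1,"slide":[0,0,-90],"delta_rot":[0,0,0]},{"fingers":1,"slide":[0,0,-90],"delta_rot":[0,0,0]},{"fingers":1,"slide":[0,0,-90],"delta_rot":[0,0,0]}]'
python3 rel.py 0.4723 0.2811 0.15
python3 - <<'E'
from h import *
c=bot.calibration("wrist");im=bot.snapshot("wrist");cv2.imwrite("pics/w6.png",im)
E
```

```text
time_s: 7.15
position: [0.6242, -0.1207, 0.0312]
orientation: [[-0.966, 0.258, -0.001], [0.258, 0.966, -0.0], [0.001, -0.0, -1.0]]
wrist_force: [-0.6, -0.2, 0.5]
gripper_width: 0.0552
grip_force: 42.7
time_s: 7.65
position: [0.6226, -0.1202, 0.1001]
orientation: [[-0.966, 0.258, -0.006], [0.258, 0.966, 0.0], [0.006, -0.001, -1.0]]
wrist_force: [1.8, 1.4, 0.0]
gripper_width: 0.0802
grip_force: 0.0
time_s: 8.05
position: [0.6252, -0.1205, 0.1937]
orientation: [[-0.966, 0.258, 0.002], [0.258, 0.966, 0.0], [-0.002, 0.001, -1.0]]
wrist_force: [-0.6, 1.0, 0.1]
gripper_width: 0.0853
grip_force: 0.0
t 8.05 slide [251.2 348.6  43.5] F [-0.6  1.   0.1] w 0.0853 q [-0.32  0.46  0.55  1.78 -0.29  0.98  1.66] tiltz [0.002 0.   ]
```

View pics/w6.png

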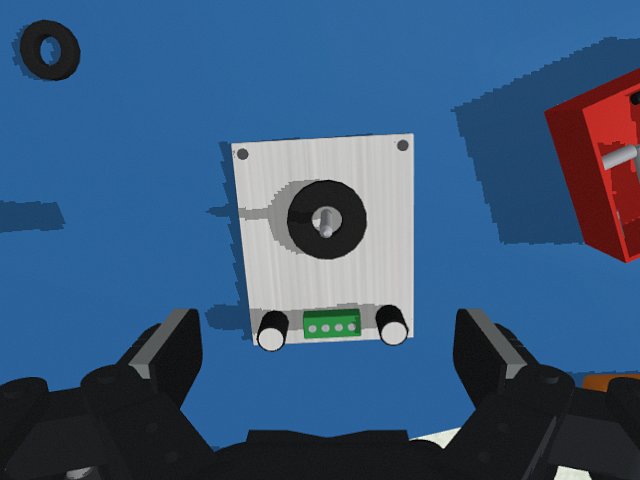

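Wide pad lies flat on the plate, centred at px (327,219) around the bolt. Now the toroid.

```bash

python3 -m handwheel '[{"fingers":1,"slide":[120,180,0],"delta_rot":[0,0,0]},{"fingers":1,"slide":[120,180,0],"delta_rot":[0,0,0]},{"fingers":1,"slide":[120,180,0],"delta_rot":[0,0,0]},{"fingers":1,"slide":[120,180,0],"delta_rot":[0,0,0]},{"fingers":1,"slide":[120,180,0],"delta_rot":[0,0,0]}]'|head -2
python3 -m handwheel '[{"fingers":1,"slide":[131,169,0],"delta_rot":[0,0,0]},{"fingers":1,"slide":[131,169,0],"delta_rot":[0,0,0]},{"fingers":1,"slide":[131,169,0],"delta_rot":[0,0,0]},{"fingers":1,"slide":[131,169,40],"delta_rot":[0,0,0]},{"fingers":1,"slide":[131,169,40],"delta_rot":[0,0,0]}]'|head -2
python3 -m handwheel '[{"fingers":1,"slide":[0,0,0],"delta_rot":[0,0,0]},{"fingers":1,"slide":[0,0,0],"delta_rot":[0,0,0]}]'|head -2
python3 rel.py 0.4723 0.2811 0.03
python3 - <<'E'
from h import *
c=bot.calibration("wrist");im=bot.snapshot("wrist");cv2.imwrite("pics/w7.png",im)
g=proj(c,[.4723,.2811,.02]);print(g);hsv=cv2.cvtColor(im,cv2.COLOR_BGR2HSV);m=((hsv[...,0]<22)&(hsv[...,1]>70)&(hsv[...,2]>50)).astype(np.uint8)
cs,_=cv2.findContours(m,0,1);k=max(cs,key=cv2.contourArea);k=cv2.convexHull(k);print(cv2.boundingRect(k),cv2.minEnclosingCircle(k))
M=cv2.moments(k);u=(M["m10"]/M["m00"],M["m01"]/M["m00"]);print(u,plane(c,u,.015))
E
```

```text
time_s: 8.6
position: [0.5528, 0.0892, 0.1908]
time_s: 9.1
position: [0.4692, 0.2844, 0.1498]
time_s: 9.3
position: [0.4719, 0.2804, 0.1513]
t 9.3 slide [ -0.3   1.  121.3] F [-0.2 -0.6  1.2] w 0.0853 q [-1.02  0.36  0.45  2.   -0.21  0.82  0.86] tiltz [-0.001 -0.002]
[329.88541473 237.49764526]
(280, 189, 91, 93) ((325.4508972167969, 235.0267791748047), 46.049739837646484)
(325.3235468794381, 235.29256074573294) [0.47143064 0.27835972 0.015     ]
```

```bash

python3 -m handwheel '[{"fingers":1,"slide":[0,-2,40],"delta_rot":[0,0,0]},{"fingers":1,"slide":[0,-2,80],"delta_rot":[0,0,0]},{"fingers":1,"slide":[0,-2,110],"delta_rot":[0,0,0]},{"fingers":1,"slide":[0,-2,125],"delta_rot":[0,0,0]},{"fingers":1,"slide":[0,-2,125],"delta_rot":[0,0,0]}]' 60
python3 -m handwheel '[{"fingers":0.4,"slide":[0,0,0],"delta_rot":[0,0,0]},{"fingers":0,"slide":[0,0,0],"delta_rot":[0,0,0]},{"fingers":0,"slide":[0,0,0],"delta_rot":[0,0,0]},{"fingers":0,"slide":[0,0,0],"delta_rot":[0,0,0]},{"fingers":0,"slide":[0,0,0],"delta_rot":[0,0,0]}]'
python3 -m handwheel '[{"fingers":0,"slide":[0,0,-25],"delta_rot":[0,0,0]},{"fingers":0,"slide":[0,0,-60],"delta_rot":[0,0,0]},{"fingers":0,"slide":[0,0,-110],"delta_rot":[0,0,0]},{"fingers":0,"slide":[0,0,-125],"delta_rot":[0,0,0]},{"fingers":0,"slide":[0,0,-125],"delta_rot":[0,0,0]}]'
python3 - <<'E'
from h import *
c=bot.calibration("wrist");s=bot.get_state();im=bot.snapshot("wrist");cv2.imwrite("pics/w8.png",im)
hsv=cv2.cvtColor(im,cv2.COLOR_BGR2HSV);m=((hsv[...,0]<22)&(hsv[...,1]>70)&(hsv[...,2]>50)).astype(np.uint8)
cs,_=cv2.findContours(m,0,1);k=max(cs,key=cv2.contourArea);k=cv2.convexHull(k);print(cv2.boundingRect(k),cv2.minEnclosingCircle(k))
E
python3 rel.py 0.6213 -0.1215 0.15
```

```text
time_s: 9.85
position: [0.4717, 0.2777, 0.0262]
orientation: [[-0.966, 0.26, -0.002], [0.26, 0.966, -0.002], [0.001, -0.002, -1.0]]
wrist_force: [0.7, -1.1, 0.6]
gripper_width: 0.0855
grip_force: 0.0
time_s: 10.35
position: [0.4726, 0.2797, 0.0293]
orientation: [[-0.966, 0.258, 0.002], [0.258, 0.966, 0.002], [-0.001, 0.002, -1.0]]
wrist_force: [-2.6, -3.4, 16.1]
gripper_width: 0.0523
grip_force: 59.7
time_s: 10.85
position: [0.4729, 0.2803, 0.1558]
orientation: [[-0.966, 0.258, 0.004], [0.258, 0.966, 0.004], [-0.003, 0.005, -1.0]]
wrist_force: [0.0, -0.4, -2.8]
gripper_width: 0.0526
grip_force: 65.5
(249, 233, 158, 165) ((327.1727600097656, 316.0130920410156), 83.06434631347656)
t 10.9 slide [-247.6 -349.4    3.1] F [ 0.3 -0.1 -2.8] w 0.052 q [-1.03  0.36  0.46  2.   -0.22  0.82  0.87] tiltz [0.002 0.003]
```

View pics/w8.png

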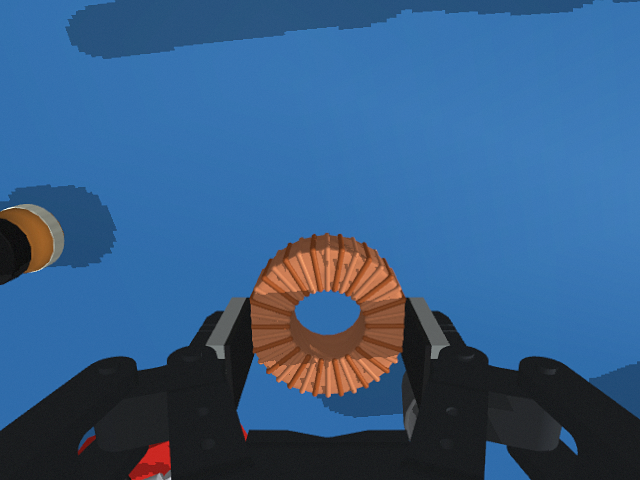

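Toroid held level, hole centre at (328,313). Cross-check bolt position using picture w6 before carrying.

```bash
python3 - <<'E'
from h import *
c=bot.calibration("wrist");s=bot.get_state();R=s["orientation"];T=c["cam_to_world"]
p=plane(c,(328,313),s["position"][2]-.0093);print("toroid in tool",R.T@(p-s["position"]))
Rt=R.T@T[:3,:3];tt=R.T@(T[:3,3]-s["position"])
R6=np.array([[-0.966,0.258,0.002],[0.258,0.966,0],[-.002,.001,-1]]);c6=dict(c);T6=np.eye(4);T6[:3,:3]=R6@Rt;T6[:3,3]=np.array([.6252,-.1205,.1935])+R6@tt;c6["cam_to_world"]=T6
print("pad",plane(c6,(327,219.5),.02),"foot pred px",proj(c6,[.6213,-.1215,.02]),"tip pred",proj(c6,[.6213,-.1215,.066]))
im=cv2.imread("pics/w6.png");cv2.imwrite("pics/c6.png",cv2.resize(im[170:270,280:380],None,fx=4,fy=4,interpolation=3))
E
```

```text
toroid in tool [ 0.00488809 -0.00012046  0.0092936 ]
pad [ 0.62344192 -0.12072149  0.02      ] foot pred px [324.97084214 216.88753537] tip pred [324.56413937 232.59381625]
```

View pics/c6.png

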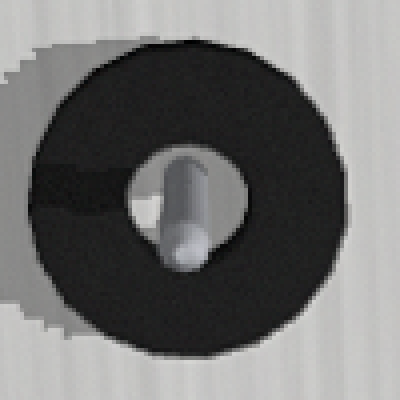

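Bolt tip at px (326.3,232.5) against prediction (324.6,232.6); pad is ~2 mm off the axis. Good; carry the toroid.

```bash

python3 -m handwheel '[{"fingers":0,"slide":[-25,-35,0],"delta_rot":[0,0,0]},{"fingers":0,"slide":[-50,-70,0],"delta_rot":[0,0,0]},{"fingers":0,"slide":[-75,-105,0],"delta_rot":[0,0,0]},{"fingers":0,"slide":[-100,-140,0],"delta_rot":[0,0,0]},{"fingers":0,"slide":[-125,-175,0],"delta_rot":[0,0,0]}]'|head -2
python3 -m handwheel '[{"fingers":0,"slide":[-25,-35,0],"delta_rot":[0,0,0]},{"fingers":0,"slide":[-50,-70,0],"delta_rot":[0,0,0]},{"fingers":0,"slide":[-75,-105,0],"delta_rot":[0,0,0]},{"fingers":0,"slide":[-100,-140,0],"delta_rot":[0,0,0]},{"fingers":0,"slide":[-120,-167,0],"delta_rot":[0,0,0]}]'|head -2
python3 -m handwheel '[{"fingers":0,"slide":[-5,-7,0],"delta_rot":[0,0,0]},{"fingers":0,"slide":[-5,-7,0],"delta_rot":[0,0,0]},{"fingers":0,"slide":[-5,-7,0],"delta_rot":[0,0,0]},{"fingers":0,"slide":[-5,-7,0],"delta_rot":[0,0,0]}]'
python3 rel.py 0.6237 -0.122 0.0493
```

```text
time_s: 11.4
position: [0.547, 0.0763, 0.1512]
time_s: 11.9
position: [0.6198, -0.1171, 0.151]
time_s: 12.3
position: [0.6229, -0.1206, 0.1518]
orientation: [[-0.967, 0.256, -0.001], [0.256, 0.967, 0.001], [0.001, 0.0, -1.0]]
wrist_force: [0.6, 0.4, -3.2]
gripper_width: 0.0524
grip_force: 65.5
t 12.3 slide [ -1.3  -1.2 102.5] F [ 0.6  0.4 -3.2] w 0.0524 q [-0.3   0.51  0.52  1.81 -0.31  0.91  1.68] tiltz [-0.001  0.001]
```

```bash

python3 -m handwheel '[{"fingers":0,"slide":[-1,-1,20],"delta_rot":[0,0,0]},{"fingers":0,"slide":[-1,-1,40],"delta_rot":[0,0,0]},{"fingers":0,"slide":[-1,-1,55],"delta_rot":[0,0,0]},{"fingers":0,"slide":[-1,-1,65],"delta_rot":[0,0,0]},{"fingers":0,"slide":[-1,-1,70],"delta_rot":[0,0,0]}]'
python3 -m handwheel '[{"fingers":0,"slide":[0,0,10],"delta_rot":[0,0,0]},{"fingers":0,"slide":[0,0,20],"delta_rot":[0,0,0]},{"fingers":0,"slide":[0,0,26],"delta_rot":[0,0,0]},{"fingers":0,"slide":[0,0,30],"delta_rot":[0,0,0]},{"fingers":0,"slide":[0,0,31],"delta_rot":[0,0,0]}]'
python3 rel.py 0.6237 -0.122 0.0493
```

```text
time_s: 12.8
position: [0.6237, -0.123, 0.0815]
orientation: [[-0.966, 0.257, -0.001], [0.257, 0.966, 0.0], [0.001, -0.0, -1.0]]
wrist_force: [0.2, -1.1, -2.3]
gripper_width: 0.0518
grip_force: 65.5
time_s: 13.3
position: [0.6238, -0.1237, 0.0509]
orientation: [[-0.966, 0.258, -0.0], [0.258, 0.966, -0.0], [0.0, -0.0, -1.0]]
wrist_force: [-0.6, -0.9, -2.7]
gripper_width: 0.0522
grip_force: 65.5
t 13.3 slide [0.5 1.6 1.6] F [-0.6 -0.9 -2.7] w 0.0522 q [-0.23  0.64  0.45  1.86 -0.4   0.73  1.74] tiltz [-0. -0.]
```

```bash

python3 -m handwheel '[{"fingers":0,"slide":[0,1,2],"delta_rot":[0,0,0]},{"fingers":0,"slide":[0,1,2],"delta_rot":[0,0,0]},{"fingers":0.5,"slide":[0,1,2],"delta_rot":[0,0,0]},{"fingers":0.6,"slide":[0,1,2],"delta_rot":[0,0,0]},{"fingers":0.6,"slide":[0,1,2],"delta_rot":[0,0,0]}]'
python3 -m handwheel '[{"fingers":1,"slide":[0,0,-20],"delta_rot":[0,0,0]},{"fingers":1,"slide":[0,0,-60],"delta_rot":[0,0,0]},{"fingers":1,"slide":[0,0,-110],"delta_rot":[0,0,0]},{"fingers":1,"slide":[0,0,-145],"delta_rot":[0,0,0]},{"fingers":1,"slide":[0,0,-145],"delta_rot":[0,0,0]}]'
python3 rel.py 0.46 -0.2758 0.15
python3 - <<'E'
from h import *
c=bot.calibration("wrist");im=bot.snapshot("wrist");cv2.imwrite("pics/w9.png",im[120:340,180:480])
E
```

```text
time_s: 13.8
position: [0.6244, -0.1226, 0.0495]
orientation: [[-0.966, 0.258, 0.0], [0.258, 0.966, -0.0], [-0.0, 0.0, -1.0]]
wrist_force: [-0.8, -1.0, -0.6]
gripper_width: 0.0686
grip_force: 0.0
time_s: 14.3
position: [0.6264, -0.1233, 0.1996]
orientation: [[-0.966, 0.258, 0.008], [0.258, 0.966, -0.0], [-0.007, 0.002, -1.0]]
wrist_force: [0.4, -0.2, 0.2]
gripper_width: 0.0856
grip_force: 0.0
t 14.3 slide [ 121.8 -190.4   48.4] F [ 0.4 -0.2  0.2] w 0.0856 q [-0.32  0.46  0.55  1.77 -0.28  0.99  1.65] tiltz [ 0.008 -0.   ]
```

View pics/w9.png

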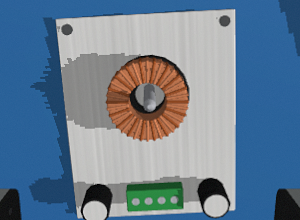

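Toroid sits flat on the wide pad (centre ≈(328,218) in the full picture) with the bolt near its middle. Next the narrow pad.

```bash

python3 -m handwheel '[{"fingers":1,"slide":[122,-190,0],"delta_rot":[0,0,0]},{"fingers":1,"slide":[122,-190,0],"delta_rot":[0,0,0]},{"fingers":1,"slide":[122,-190,0],"delta_rot":[0,0,0]},{"fingers":1,"slide":[122,-190,0],"delta_rot":[0,0,0]},{"fingers":1,"slide":[122,-190,40],"delta_rot":[0,0,0]}]'|head -2
python3 -m handwheel '[{"fingers":1,"slide":[0,0,10],"delta_rot":[0,0,0]},{"fingers":1,"slide":[0,0,10],"delta_rot":[0,0,0]},{"fingers":1,"slide":[0,0,10],"delta_rot":[0,0,0]},{"fingers":1,"slide":[0,0,10],"delta_rot":[0,0,0]}]'|head -2
python3 - <<'E'
from h import *
c=bot.calibration("wrist");im=bot.snapshot("wrist");cv2.imwrite("pics/w10.png",im)
g=proj(c,[.46,-.2758,.01]);print(g);hsv=cv2.cvtColor(im,cv2.COLOR_BGR2HSV);m=(hsv[...,2]<65).astype(np.uint8)
cs,_=cv2.findContours(m,0,1)
for k in cs:
    if 1500<cv2.contourArea(k)<8000:
        (u,r)=cv2.minEnclosingCircle(k);b=cv2.boundingRect(k);u=(b[0]+b[2]/2,b[1]+b[3]/2);print(b,r,plane(c,u,.007))
E
python3 rel.py 0.46 -0.2758 0.022
```

```text
time_s: 14.85
position: [0.456, -0.2782, 0.1568]
time_s: 15.25
position: [0.4584, -0.2742, 0.1449]
[326.45330912 238.41833575]
(293, 206, 63, 62) 31.148469924926758 [ 0.45954401 -0.27697523  0.007     ]
t 15.3 slide [ -1.8  -1.1 122.9] F [ 0.5  1.4 -0.2] w 0.0854 q [-0.06  0.37  0.59  2.05 -0.28  0.8   2.01] tiltz [ 0.001 -0.   ]
```

```bash

python3 -m handwheel '[{"fingers":0.6,"slide":[-2,-2,45],"delta_rot":[0,0,0]},{"fingers":0.6,"slide":[-2,-2,80],"delta_rot":[0,0,0]},{"fingers":0.6,"slide":[-2,-2,110],"delta_rot":[0,0,0]},{"fingers":0.6,"slide":[-2,-2,121],"delta_rot":[0,0,0]},{"fingers":0.6,"slide":[-2,-2,122],"delta_rot":[0,0,0]}]' 40
python3 -m handwheel '[{"fingers":0.6,"slide":[0,0,0],"delta_rot":[0,0,0]},{"fingers":0.1,"slide":[0,0,0],"delta_rot":[0,0,0]},{"fingers":-0.4,"slide":[0,0,0],"delta_rot":[0,0,0]},{"fingers":-0.4,"slide":[0,0,0],"delta_rot":[0,0,0]},{"fingers":-0.4,"slide":[0,0,0],"delta_rot":[0,0,0]}]'
python3 rel.py 0.46 -0.2758 0.022
```

```text
time_s: 15.8
position: [0.4587, -0.2769, 0.0218]
orientation: [[-0.966, 0.257, -0.001], [0.257, 0.966, 0.0], [0.001, 0.0, -1.0]]
wrist_force: [0.5, -0.4, 0.7]
gripper_width: 0.0686
grip_force: 0.0
time_s: 16.3
position: [0.4595, -0.2774, 0.0238]
orientation: [[-0.966, 0.258, 0.002], [0.258, 0.966, -0.0], [-0.002, 0.0, -1.0]]
wrist_force: [-3.6, 2.5, 18.3]
gripper_width: 0.0374
grip_force: 37.9
t 16.3 slide [-0.   1.7  1.8] F [-3.6  2.5 18.3] w 0.0374 q [ 0.07  0.57  0.45  2.1  -0.45  0.57  2.15] tiltz [ 0.002 -0.   ]
```

```bash

python3 -m handwheel '[{"fingers":-0.4,"slide":[0,0,-25],"delta_rot":[0,0,0]},{"fingers":-0.4,"slide":[0,0,-70],"delta_rot":[0,0,0]},{"fingers":-0.4,"slide":[0,0,-110],"delta_rot":[0,0,0]},{"fingers":-0.4,"slide":[0,0,-125],"delta_rot":[0,0,0]},{"fingers":-0.4,"slide":[0,0,-125],"delta_rot":[0,0,0]}]'
python3 - <<'E'
from h import *
c=bot.calibration("wrist");s=bot.get_state();im=bot.snapshot("wrist");cv2.imwrite("pics/w11.png",im[200:420,180:480])
E
python3 rel.py 0.6213 -0.1215 0.15
```

```text
time_s: 16.8
position: [0.46, -0.2775, 0.1499]
orientation: [[-0.966, 0.258, 0.005], [0.258, 0.966, -0.001], [-0.005, 0.0, -1.0]]
wrist_force: [-0.3, -0.0, -1.1]
gripper_width: 0.0364
grip_force: 40.1
t 16.85 slide [-116.5  191.9   -1.4] F [ 0.5 -0.2  0.1] w 0.0367 q [-0.07  0.37  0.61  2.04 -0.29  0.81  2.02] tiltz [ 0.002 -0.   ]
```

View pics/w11.png

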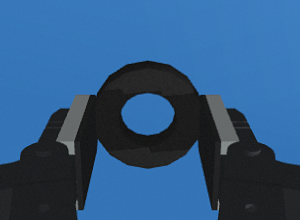

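Narrow pad held level, centre at px (328,313). Carry it to the bolt.

```bash

python3 -m handwheel '[{"fingers":-0.4,"slide":[-24,40,0],"delta_rot":[0,0,0]},{"fingers":-0.4,"slide":[-48,80,0],"delta_rot":[0,0,0]},{"fingers":-0.4,"slide":[-72,120,0],"delta_rot":[0,0,0]},{"fingers":-0.4,"slide":[-97,160,0],"delta_rot":[0,0,0]},{"fingers":-0.4,"slide":[-118,192,0],"delta_rot":[0,0,0]}]'|head -2
python3 -m handwheel '[{"fingers":-0.4,"slide":[0,0,0],"delta_rot":[0,0,0]},{"fingers":-0.4,"slide":[0,0,0],"delta_rot":[0,0,0]},{"fingers":-0.4,"slide":[0,0,0],"delta_rot":[0,0,0]},{"fingers":-0.4,"slide":[0,0,0],"delta_rot":[0,0,0]}]'|head -2
python3 rel.py 0.6228 -0.1218 0.0638
```

```text
time_s: 17.35
position: [0.6233, -0.1193, 0.1455]
time_s: 17.75
position: [0.6213, -0.1233, 0.1469]
t 17.75 slide [-1.1  1.8 83.1] F [-0.4 -0.1 -0.1] w 0.0365 q [-0.31  0.52  0.55  1.82 -0.34  0.9   1.7 ] tiltz [-0.001 -0.   ]
```

```bash

python3 -m handwheel '[{"fingers":-0.4,"slide":[-1,2,20],"delta_rot":[0,0,0]},{"fingers":-0.4,"slide":[-1,2,40],"delta_rot":[0,0,0]},{"fingers":-0.4,"slide":[-1,2,52],"delta_rot":[0,0,0]},{"fingers":-0.4,"slide":[-1,2,62],"delta_rot":[0,0,0]},{"fingers":-0.4,"slide":[-1,2,70],"delta_rot":[0,0,0]}]'
python3 -m handwheel '[{"fingers":-0.4,"slide":[0,0,4],"delta_rot":[0,0,0]},{"fingers":-0.4,"slide":[0,0,8],"delta_rot":[0,0,0]},{"fingers":-0.4,"slide":[0,0,11],"delta_rot":[0,0,0]},{"fingers":-0.4,"slide":[0,0,12],"delta_rot":[0,0,0]},{"fingers":-0.4,"slide":[0,0,12],"delta_rot":[0,0,0]}]'
python3 rel.py 0.6228 -0.1218 0.0638
```

```text
time_s: 18.25
position: [0.6236, -0.1209, 0.0769]
orientation: [[-0.966, 0.258, -0.0], [0.258, 0.966, -0.0], [-0.0, -0.0, -1.0]]
wrist_force: [0.9, -0.1, -0.6]
gripper_width: 0.0368
grip_force: 40.1
time_s: 18.75
position: [0.6238, -0.1204, 0.0654]
orientation: [[-0.966, 0.258, 0.0], [0.258, 0.966, -0.0], [-0.0, -0.0, -1.0]]
wrist_force: [0.4, -0.9, -0.1]
gripper_width: 0.0369
grip_force: 40.1
t 18.75 slide [ 0.6 -1.6  1.6] F [ 0.4 -0.9 -0.1] w 0.0369 q [-0.27  0.63  0.49  1.85 -0.41  0.76  1.75] tiltz [ 0. -0.]
```

```bash

python3 -m handwheel '[{"fingers":-0.4,"slide":[0,-1,2],"delta_rot":[0,0,0]},{"fingers":-0.4,"slide":[0,-1,2],"delta_rot":[0,0,0]},{"fingers":0.2,"slide":[0,-1,2],"delta_rot":[0,0,0]},{"fingers":0.3,"slide":[0,-1,2],"delta_rot":[0,0,0]},{"fingers":0.3,"slide":[0,-1,2],"delta_rot":[0,0,0]}]'
python3 -m handwheel '[{"fingers":0.3,"slide":[0,0,-20],"delta_rot":[0,0,0]},{"fingers":1,"slide":[0,0,-60],"delta_rot":[0,0,0]},{"fingers":1,"slide":[0,0,-105],"delta_rot":[0,0,0]},{"fingers":1,"slide":[0,0,-130],"delta_rot":[0,0,0]},{"fingers":1,"slide":[0,0,-130],"delta_rot":[0,0,0]}]'
python3 rel.py 0.4279 -0.1029 0.15
python3 - <<'E'
from h import *
c=bot.calibration("wrist");im=bot.snapshot("wrist");cv2.imwrite("pics/w12.png",im[120:340,180:480])
E
```

```text
time_s: 19.25
position: [0.6234, -0.1214, 0.0633]
orientation: [[-0.966, 0.258, -0.0], [0.258, 0.966, -0.0], [0.0, -0.0, -1.0]]
wrist_force: [0.3, 0.2, 0.1]
gripper_width: 0.0556
grip_force: 0.0
time_s: 19.75
position: [0.6251, -0.122, 0.1971]
orientation: [[-0.966, 0.258, 0.006], [0.258, 0.966, -0.0], [-0.005, 0.001, -1.0]]
wrist_force: [0.4, -0.6, -0.3]
gripper_width: 0.0854
grip_force: 0.0
t 19.75 slide [195.7 -32.5  46. ] F [ 0.4 -0.6 -0.3] w 0.0854 q [-0.34  0.46  0.58  1.78 -0.3   0.98  1.67] tiltz [ 0.006 -0.   ]
```

View pics/w12.png

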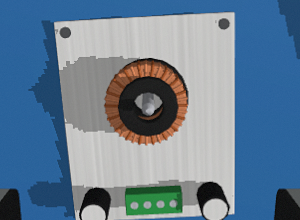

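Narrow pad lies flat on the toroid around the bolt (crop (148,105)). No more pictures to view; the washer will be measured numerically.

```bash

python3 -m handwheel '[{"fingers":1,"slide":[196,-32,0],"delta_rot":[0,0,0]},{"fingers":1,"slide":[196,-32,0],"delta_rot":[0,0,0]},{"fingers":1,"slide":[196,-32,0],"delta_rot":[0,0,0]},{"fingers":1,"slide":[196,-32,30],"delta_rot":[0,0,0]},{"fingers":1,"slide":[196,-32,40],"delta_rot":[0,0,0]}]'|head -2
python3 -m handwheel '[{"fingers":1,"slide":[0,0,10],"delta_rot":[0,0,0]},{"fingers":1,"slide":[0,0,10],"delta_rot":[0,0,0]},{"fingers":1,"slide":[0,0,10],"delta_rot":[0,0,0]},{"fingers":1,"slide":[0,0,10],"delta_rot":[0,0,0]}]'|head -2
cat > wash.py <<'E'
from h import *
c=bot.calibration("wrist");s=bot.get_state();im=bot.snapshot("wrist")
g=proj(c,[.4279,-.1029,.008]);print(g);hsv=cv2.cvtColor(im,cv2.COLOR_BGR2HSV);m=((hsv[...,1]<70)&(hsv[...,2]>80)).astype(np.uint8)
cs,_=cv2.findContours(m,0,1)
for k in cs:
    if cv2.contourArea(k)>1500:
        k=cv2.convexHull(k);b=cv2.boundingRect(k);u=(b[0]+b[2]/2,b[1]+b[3]/2);print(b,cv2.contourArea(k)/(b[2]*b[3]),"floor",plane(c,u,.006),"hand(tool)",s["orientation"].T@(plane(c,u,s["position"][2]-.017)-s["position"]))
E
python3 wash.py
python3 rel.py 0.4279 -0.1029 0.022
```

```text
time_s: 20.3
position: [0.4201, -0.101, 0.1512]
time_s: 20.7
position: [0.4268, -0.1021, 0.1436]
[327.51318063 237.17637382]
(279, 411, 179, 41) 0.6419130671753644 floor [ 0.5790857  -0.11194814  0.006     ] hand(tool) [-0.05022356  0.01603271  0.01701477]
(286, 197, 79, 77) 0.7673023179352293 floor [ 0.42701154 -0.10398939  0.006     ] hand(tool) [ 0.03028087 -0.00102468  0.01698564]
t 20.75 slide [ -1.3  -0.4 121.6] F [-0.   0.5 -0.3] w 0.0857 q [-0.47  0.21  0.63  2.25 -0.18  0.73  1.59] tiltz [ 0.    -0.001]
```

```bash

python3 -m handwheel '[{"fingers":0.8,"slide":[-1,-1,45],"delta_rot":[0,0,0]},{"fingers":0.8,"slide":[-1,-1,80],"delta_rot":[0,0,0]},{"fingers":0.8,"slide":[-1,-1,110],"delta_rot":[0,0,0]},{"fingers":0.8,"slide":[-1,-1,122],"delta_rot":[0,0,0]},{"fingers":0.8,"slide":[-1,-1,124],"delta_rot":[0,0,0]}]' 40
python3 -m handwheel '[{"fingers":0.8,"slide":[0,0,0],"delta_rot":[0,0,0]},{"fingers":0.4,"slide":[0,0,0],"delta_rot":[0,0,0]},{"fingers":-0.1,"slide":[0,0,0],"delta_rot":[0,0,0]},{"fingers":-0.1,"slide":[0,0,0],"delta_rot":[0,0,0]},{"fingers":-0.1,"slide":[0,0,0],"delta_rot":[0,0,0]}]'
python3 -m handwheel '[{"fingers":-0.1,"slide":[0,0,-25],"delta_rot":[0,0,0]},{"fingers":-0.1,"slide":[0,0,-70],"delta_rot":[0,0,0]},{"fingers":-0.1,"slide":[0,0,-110],"delta_rot":[0,0,0]},{"fingers":-0.1,"slide":[0,0,-125],"delta_rot":[0,0,0]},{"fingers":-0.1,"slide":[0,0,-125],"delta_rot":[0,0,0]}]'
python3 wash.py; python3 rel.py 0.6213 -0.1215 0.15
```

```text
time_s: 21.25
position: [0.4263, -0.1033, 0.0186]
orientation: [[-0.966, 0.258, -0.002], [0.258, 0.966, -0.0], [0.002, -0.001, -1.0]]
wrist_force: [-0.2, 0.5, -0.4]
gripper_width: 0.077
grip_force: 0.0
time_s: 21.75
position: [0.4275, -0.1029, 0.0207]
orientation: [[-0.966, 0.258, 0.002], [0.258, 0.966, 0.001], [-0.002, 0.001, -1.0]]
wrist_force: [-5.0, 0.9, 27.1]
gripper_width: 0.0473
grip_force: 36.8
time_s: 22.25
position: [0.428, -0.1026, 0.1468]
orientation: [[-0.966, 0.257, 0.005], [0.257, 0.966, 0.002], [-0.005, 0.003, -1.0]]
wrist_force: [0.8, 0.4, -0.2]
gripper_width: 0.0465
grip_force: 41.3
[327.10355704 233.14064855]
(279, 408, 132, 30) 0.7458333333333333 floor [ 0.57213756 -0.12751725  0.006     ] hand(tool) [-0.04627632  0.00662301  0.01722886]
(261, 251, 134, 132) 0.7947761194029851 floor [ 0.48543672 -0.11756552  0.006     ] hand(tool) [-0.00022536 -0.00014208  0.01700086]
t 22.3 slide [-192.4   31.4   -4. ] F [ 1.   0.7 -1.1] w 0.0467 q [-0.5   0.21  0.67  2.25 -0.2   0.74  1.61] tiltz [0.003 0.001]
```

```bash

python3 -m handwheel '[{"fingers":-0.1,"slide":[-40,6,0],"delta_rot":[0,0,0]},{"fingers":-0.1,"slide":[-80,12,0],"delta_rot":[0,0,0]},{"fingers":-0.1,"slide":[-120,19,0],"delta_rot":[0,0,0]},{"fingers":-0.1,"slide":[-160,25,0],"delta_rot":[0,0,0]},{"fingers":-0.1,"slide":[-193,31,0],"delta_rot":[0,0,0]}]'|head -2
python3 -m handwheel '[{"fingers":-0.1,"slide":[0,0,0],"delta_rot":[0,0,0]},{"fingers":-0.1,"slide":[0,0,0],"delta_rot":[0,0,0]},{"fingers":-0.1,"slide":[0,0,0],"delta_rot":[0,0,0]},{"fingers":-0.1,"slide":[0,0,0],"delta_rot":[0,0,0]}]'|head -2
python3 rel.py 0.6225 -0.1218 0.0707
```

```text
time_s: 22.8
position: [0.6223, -0.1229, 0.1424]
time_s: 23.2
position: [0.6201, -0.1228, 0.144]
t 23.2 slide [-2.1  1.6 73.3] F [ 0.6 -0.1 -1.2] w 0.0467 q [-0.34  0.53  0.59  1.82 -0.37  0.9   1.73] tiltz [-0.001  0.   ]
```

```bash

python3 -m handwheel '[{"fingers":-0.1,"slide":[-2,2,20],"delta_rot":[0,0,0]},{"fingers":-0.1,"slide":[-2,2,40],"delta_rot":[0,0,0]},{"fingers":-0.1,"slide":[-2,2,50],"delta_rot":[0,0,0]},{"fingers":-0.1,"slide":[-2,2,58],"delta_rot":[0,0,0]},{"fingers":-0.1,"slide":[-2,2,64],"delta_rot":[0,0,0]}]'
python3 -m handwheel '[{"fingers":-0.1,"slide":[0,0,4],"delta_rot":[0,0,0]},{"fingers":-0.1,"slide":[0,0,7],"delta_rot":[0,0,0]},{"fingers":-0.1,"slide":[0,0,8],"delta_rot":[0,0,0]},{"fingers":-0.1,"slide":[0,0,8],"delta_rot":[0,0,0]},{"fingers":-0.1,"slide":[0,0,8],"delta_rot":[0,0,0]}]'
python3 rel.py 0.6225 -0.1218 0.0707
```

```text
time_s: 23.7
position: [0.6234, -0.1215, 0.0802]
orientation: [[-0.966, 0.258, 0.0], [0.258, 0.966, -0.0], [-0.0, 0.0, -1.0]]
wrist_force: [-0.8, 1.2, -1.6]
gripper_width: 0.0466
grip_force: 41.3
time_s: 24.2
position: [0.6236, -0.1214, 0.0726]
orientation: [[-0.966, 0.258, 0.0], [0.258, 0.966, -0.0], [-0.0, 0.0, -1.0]]
wrist_force: [-0.4, -0.1, 0.2]
gripper_width: 0.0468
grip_force: 41.3
t 24.2 slide [ 1.  -0.6  1.9] F [-0.4 -0.1  0.2] w 0.0468 q [-0.3   0.63  0.53  1.85 -0.44  0.78  1.78] tiltz [ 0. -0.]
```

```bash

python3 -m handwheel '[{"fingers":-0.1,"slide":[0,0,2],"delta_rot":[0,0,0]},{"fingers":-0.1,"slide":[0,0,2],"delta_rot":[0,0,0]},{"fingers":0.3,"slide":[0,0,2],"delta_rot":[0,0,0]},{"fingers":0.5,"slide":[0,0,2],"delta_rot":[0,0,0]},{"fingers":0.5,"slide":[0,0,2],"delta_rot":[0,0,0]}]'
python3 -m handwheel '[{"fingers":0.5,"slide":[0,0,-20],"delta_rot":[0,0,0]},{"fingers":1,"slide":[0,0,-60],"delta_rot":[0,0,0]},{"fingers":1,"slide":[0,0,-105],"delta_rot":[0,0,0]},{"fingers":1,"slide":[0,0,-125],"delta_rot":[0,0,0]},{"fingers":1,"slide":[0,0,-125],"delta_rot":[0,0,0]}]'
python3 -m handwheel '[{"fingers":1,"slide":[0,0,0],"delta_rot":[0,0,0]},{"fingers":1,"slide":[0,0,0],"delta_rot":[0,0,0]},{"fingers":1,"slide":[0,0,0],"delta_rot":[0,0,0]}]'|head -2
python3 - <<'E'
from h import *
c=bot.calibration("wrist");w=bot.snapshot("wrist");cv2.imwrite("pics/w20.png",w);cs=bot.calibration("side");sd=bot.snapshot("side");cv2.imwrite("pics/s20.png",sd)
B=np.array([.6213,-.1215]);th=np.linspace(0,2*np.pi,120)
# sharpness along predicted outlines: find the washer shift that best aligns each circle with image edges
def fit(im,cam,r,z):
    g=cv2.GaussianBlur(im,(3,3),0).astype(float);e=sum(np.hypot(cv2.Sobel(g[...,k],6,1,0),cv2.Sobel(g[...,k],6,0,1)) for k in range(3)).astype(np.float32)
    best=[]
    for dx in np.arange(-8,8.1,1):
        for dy in np.arange(-8,8.1,1):
            P=np.array([proj(cam,[B[0]+dx/1e3+r*np.cos(t),B[1]+dy/1e3+r*np.sin(t),z]) for t in th],np.float32)
            best.append((cv2.remap(e,P[None,:,0],P[None,:,1],1).mean(),dx,dy))
    return max(best),np.median([b[0] for b in best])
for n,r,z in[("washer rim",.025,.058),("boss",.017,.061),("hole",.010,.061),("toroid outer",.028,.040)]:print(n,*fit(w,c,r,z))
E
```

```text
time_s: 24.7
position: [0.6235, -0.1214, 0.0703]
orientation: [[-0.966, 0.258, -0.0], [0.258, 0.966, -0.0], [0.0, -0.0, -1.0]]
wrist_force: [-0.2, 0.2, 0.4]
gripper_width: 0.064
grip_force: 0.0
time_s: 25.2
position: [0.6249, -0.1218, 0.1986]
orientation: [[-0.966, 0.258, 0.005], [0.258, 0.966, 0.0], [-0.005, 0.001, -1.0]]
wrist_force: [0.5, 0.6, 0.1]
gripper_width: 0.0856
grip_force: 0.0
time_s: 25.5
position: [0.623, -0.1213, 0.1942]
washer rim (np.float32(549.99585), np.float64(-6.0), np.float64(2.0)) 165.12836
boss (np.float32(328.32156), np.float64(-2.0), np.float64(7.0)) 162.49188
hole (np.float32(618.7118), np.float64(3.0), np.float64(0.0)) 236.59833
toroid outer (np.float32(539.8186), np.float64(-1.0), np.float64(0.0)) 171.53545
```

```bash
python3 - <<'E'
from h import *
w,sd=cv2.imread("pics/w20.png"),cv2.imread("pics/s20.png");c,cs=bot.calibration("wrist"),bot.calibration("side")
th=np.linspace(0,2*np.pi,90)
def E(im):
    g=cv2.GaussianBlur(im,(3,3),0).astype(float);e=sum(np.hypot(cv2.Sobel(g[...,k],6,1,0),cv2.Sobel(g[...,k],6,0,1)) for k in range(3)).astype(np.float32);return e/e.max()
ew,es=E(w),E(sd)
def sc(e,cam,X,r,th=th):
    P=np.array([proj(cam,[X[0]+r*np.cos(t),X[1]+r*np.sin(t),X[2]]) for t in th],np.float32);return cv2.remap(e,P[None,:,0],P[None,:,1],1).mean()
L=[]
for z in np.arange(.046,.071,.002):
  for dx in np.arange(-8,9,1.):
    for dy in np.arange(-8,9,1.):
      X=np.array([.6213+dx/1e3,-.1215+dy/1e3,z]);L.append((round(float(sc(ew,c,X,.025)+sc(ew,c,X+[0,0,.003],.010)),3),z.round(3),dx,dy))
L.sort(reverse=True);print("rim+hole wrist",L[:6])
for z in(.052,.058,.064):print(z,max((round(float(sc(es,cs,[.6213+dx/1e3,-.1215+dy/1e3,z],.025)),3),dx,dy) for dx in np.arange(-8,9,2.) for dy in np.arange(-8,9,2.)))
# greyness along rays: rim outline where copper/black begins
u=proj(c,[.623,-.1213,.061]);print("centre px",u)
hsv=cv2.cvtColor(w,cv2.COLOR_BGR2HSV);m=((hsv[...,1]<60)&(hsv[...,2]>70)).astype(np.uint8)
for a in range(0,360,30):print(a,''.join('#' if m[int(u[1]+r*np.sin(np.radians(a))),int(u[0]+r*np.cos(np.radians(a)))] else ('o' if hsv[int(u[1]+r*np.sin(np.radians(a))),int(u[0]+r*np.cos(np.radians(a))),1]>120 else '.') for r in range(0,60)))
E
```

```text
rim+hole wrist [(0.566, np.float64(0.054), np.float64(4.0), np.float64(-1.0)), (0.565, np.float64(0.05), np.float64(5.0), np.float64(-1.0)), (0.546, np.float64(0.048), np.float64(5.0), np.float64(-1.0)), (0.544, np.float64(0.052), np.float64(4.0), np.float64(-1.0)), (0.538, np.float64(0.052), np.float64(5.0), np.float64(-1.0)), (0.532, np.float64(0.058), np.float64(3.0), np.float64(0.0))]
0.052 (0.292, np.float64(8.0), np.float64(8.0))
0.058 (0.294, np.float64(2.0), np.float64(-2.0))
0.064 (0.287, np.float64(-2.0), np.float64(-8.0))
centre px [328.42700456 236.15069739]
0 #######o....ooo#############################################
30 ######..oooo...#############################################
60 ######ooooo....#############################################
90 ######oooo.....#############################################
120 #####...ooo....#############################################
150 ######....o.....############################################
180 #######.........########################.oo#################
210 #######################################.ooooooo#############
240 #######################################.ooooooooo.##########
270 #######################################.ooooooooooo..#######
300 #######################################.oooooooo...#########
330 #######################################ooooo.###############
```

```bash
python3 -c "
from workcell import bot
print(bot.job_done())"
```

```text
the job is handed in; nothing more can be done
None
```

The wide pad, ring core, narrow pad and clamp washer are stacked on the bolt in order and released, and the job is handed in at about 25.6 s. My image check puts the washer at the expected height and roughly 3 mm off the bolt's axis; the washer's final placing was measured only, because the picture allowance was used up.

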